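# Set up the sampling bay: beaker mouth-up, bottle back on its foot

## Task

Get the yellow-taped bay on the lab bench ready for sampling: turn the upside-down white beaker mouth-up and stand the fallen amber bottle upright on its foot, both standing on the bench inside the yellow tape, in either order. Set them down gently rather than dropping or flinging them, and leave the tube rack and the small jar where they are.

Things in the scene. Friction and masses are not known exactly. Their poses are not given: they have to be found in the camera images.
- beaker: White octagonal straight beaker, 58 mm across flats, 63 across corners, 84 high, walls 4, floor 5 mm, 0.12 kg; does not roll. Flush blue band at the mouth end. Origin: centre of the outside of its closed floor; z axis points out of the mouth (mouth 84 mm along z). Flats face its +x, +y and every 45 deg between. Starts mouth-down on the bench (z axis down), any yaw, left or right of the bay.
- bottle: Rigid closed amber square bottle, paper label: body 56 x 56 x 96 mm high, then shoulder and round red cap (38 mm) up to 128 mm; 0.18 kg; does not roll. Origin: centre of its foot; z axis runs foot to cap; flat faces look along its +-x, +-y. Starts lying on an x face (y axis level), cap away from the robot within about 50 deg, on the other side of the bay from the beaker.
- bay: Rectangle of flat yellow tape on the bench: clear inside 200 mm along its x and 340 mm along its y, tape 25 mm wide around it, no thickness to speak of. Origin at the centre on the bench surface, z up, level; yaw within about 10 degrees of the robot's axes. A fixed flat blue clip folder, 11 mm high, lies far left of it (x over 0.7 m), out of the way.
- rack: White test-tube rack full of capped tubes, 85 (x) x 210 (y) x 104 mm high, loose, standing just beyond the bay, seen from the robot. Origin: centre of its underside, z up. Leave it alone.
- jar: Small round amber jar with a paper label and black lid, 60 mm diameter, 85 mm high, loose, standing beyond the bay to the right of the rack. Origin: centre of its underside, z up. Leave it alone.
Things that resemble listed ones, but are neither listed nor needed, are in the scene too. Several things have the shape of the beaker; the one meant has the colours described above.

How it is judged:
By the outcome, as a careful person would: the job done as asked, in the order asked, and still so for the second after the job is handed in, with the robot touching nothing.
It also fails if it takes over 69 s, if anything falls off the work surface, if the arm or the gripper's body presses on something with over 40 N, if the wrist force passes 120 N, or if a joint passes its speed limit or range.

## Robot

A 6-joint arm with a two-finger parallel gripper is mounted at the origin on the work surface. World frame = base frame: x ahead of the robot, y to its left, z up, the work surface at z = 0. Lengths are in m, angles in rad, forces in N, time in s.
With the tool pointing down it reaches from about 0.35 to 0.975 m from the base axis. Payload 4.9 kg.
Tool frame: the origin (TCP) lies at the very end of the fingers, on their centre line; the grasp point (between the pads) lies 19 mm behind it; z points along the fingers, y is the line along which they close (so a half turn about z gives the same grasp; the last joint's range is limited). The gripper opens to 85 mm and grips with 20 to 120 N. Pads are 22 mm wide; open, the fingers measure 114 mm over their backs; the gripper's body (76 mm by 85 mm) begins 54 mm behind the grasp point. The pads swing forward as they close: fully open they stand 13 mm farther back than shut.
Start: joints at [0.992, 0.053, 1.613, -0, 1.476, -0.119], TCP at [0.277, 0.56, 0.231] pointing down, gripper open.
Joint ranges: [-3.01, 3.01], [-1.01, 2.22], [0.06, 2.58], [-1.02, 4.17], [0.09, 2.62], [-3.14, 3.14]. Speed limits (rad/s): [2.57, 2.57, 3.14, 3.14, 3.14, 3.14].

## Interface

Orientations are given as a unit quaternion [w, x, y, z].
In Python, from plant import manip gives the robot as it stands.
- The arm moves only by the shell command python3 -m pendant 'ROWS'. ROWS is JSON, a list of rows, each a list of 3 entries, a list of its own where there are three numbers: the opening, from 0 (shut) to 1 (fully open), then the shift along the tool's x, y, z in units of 12 cm (1.0 is 12 cm), then the turn about the tool's z in units of pi rad (1.0 is pi rad). In form: [[gripper, [dx, dy, dz], roll], ...]. A call has 1 to 10 rows; each row is the pose to reach, as a shift and turn from the pose commanded when the call began, along the tool's axes at that moment, turning the shorter way round; what a row does not reach only later rows make up. A row lasts 1/10 s, in which the tool goes at most 50 mm and 8.59 degrees, less where a joint would pass 70% of its speed; a pose out of reach is approached as far as the arm can. A call with a number of a shift or a turn outside -1 to 1 is refused whole. A call with a gripper value outside its range is refused whole. The fingers move at their own pace and stop on an object; the grip force is fixed at half the most. Time passes only in rows, so rows that repeat a pose let the fingers close. It gives the time, the measured TCP pose, the force, the opening and the grip force at its end, in the units of the state.
- manip.state(): the state, without advancing time (a new reading comes with each control period).
- manip.grab_frame(name): name is "side" or "top" or "wrist"; returns a dict with "img" (400x640x3 uint8, red, green, blue), "fx", "fy", "cx", "cy" (pixels), "D" ([k1, k2, p1, p2, k3] as OpenCV has them; the pictures are not rectified), "eye" and "rotation" of the camera in the world; the wrist camera has in their place "tool_from_camera" (4x4, takes a point from camera to tool coordinates, whose origin is the TCP and whose axes are the flange's). Camera axes: x right, y down, z forward; pixel columns grow to the right and rows downward; lengths in m; the calibration is good to about 2 mm. A picture is of the moment at which its call begins: read the wrist's pose just before it. There is no depth.
- manip.job_done(): hands the job in; it is judged then, once.
The state is a dict: "time": time; "joint_pos": joint angles; "joint_vel": joint speeds; "joint_efforts": joint torques, N m; "tool_pos": TCP position; "tool_rot": TCP orientation; "contact_force": force on the tool from outside, world axes, zero at the start; "ft_torque": the same for the moment, N m; "gripper_width": opening from 0.0 (shut) to 1.0 (fully open); "grasp_force": force on a finger pad.
Only numpy, scipy, OpenCV 4.12 (cv2) and the standard library are available. Lean on these libraries where they do the work, as an engineer would, in place of code of your own. Each camera call takes 0.05 s, during which the arm holds its last target. There are 200 camera calls.

## Working session

There is one attempt and no reset: what is moved stays moved. The work goes in short steps, Python scripts to look and compute and a shell command to move; the robot and the scene stay as the last step left them, time stands still between calls to the robot, and variables do not carry over. Pictures are saved under pics/ and viewed, at most 10 in all, crops included, and the job is handed in when it is done.

```bash
ls; mkdir -p pics; cat > h.py <<'E'
import numpy as np,cv2,pickle
from plant import manip
from scipy.spatial.transform import Rotation as R
def grab(n,f):
    s=manip.state(); d=manip.grab_frame(n); d=dict(d); d['state']=s
    cv2.imwrite(f'pics/{f}.png',d['img'][:,:,::-1]); pickle.dump(d,open(f'pics/{f}.pkl','wb')); return d
def cam(d):
    if 'eye' in d:
        return np.array(d['eye']),np.array(d['rotation']).reshape(3,3) if np.size(d['rotation'])==9 else R.from_quat(np.roll(d['rotation'],-1)).as_matrix()
    s=d['state'];q=s['tool_rot'];T=np.eye(4);T[:3,:3]=R.from_quat([q[1],q[2],q[3],q[0]]).as_matrix();T[:3,3]=s['tool_pos']
    T=T@np.array(d['tool_from_camera']);return T[:3,3],T[:3,:3]
def K(d): return np.array([[d['fx'],0,d['cx']],[0,d['fy'],d['cy']],[0,0,1.]])
def onz(d,px,z):
    e,r=cam(d);p=cv2.undistortPoints(np.array(px,float).reshape(-1,1,2),K(d),np.array(d['D'],float)).reshape(-1,2)
    v=np.c_[p,np.ones(len(p))]@r.T
    return e+v*((np.reshape(z,(-1,1))-e[2])/v[:,2:])
def proj(d,P):
    e,r=cam(d);return cv2.projectPoints((np.array(P,float)-e)@r,np.zeros(3),np.zeros(3),K(d),np.array(d['D'],float))[0].reshape(-1,2)
E
python3 - <<'E'
from h import *
for n in('top','side'):
    d=grab(n,n+'0'); print(n,d['fx'],d['cx'],d['cy'],np.round(d['D'],3),cam(d))
s=manip.state(); print({k:np.round(v,3).tolist() for k,v in s.items()})
E
```

```text
pics
top 466.6986029303467 318.48515473463897 199.00357152268026 [-0.088  0.     0.     0.     0.   ] (array([0.31873897, 0.08691749, 1.24722683]), array([[-6.89891233e-03, -9.84411440e-01,  1.75745619e-01],
       [-9.99975956e-01,  6.91486247e-03, -5.21644500e-04],
       [-7.01743969e-04, -1.75744992e-01, -9.84435476e-01]]))
side 486.9264712787372 313.9136855964156 199.14287652780396 [-0.141  0.     0.     0.     0.   ] (array([ 0.14760504, -1.01511776,  0.89736712]), array([[ 0.93530626, -0.20838685,  0.28596699],
       [-0.35360573, -0.52111161,  0.77679191],
       [-0.0128525 , -0.82765791, -0.56108574]]))
{'time': 0.1, 'joint_pos': [0.992, 0.053, 1.614, 0.0, 1.476, -0.119], 'joint_vel': [0.002, -0.0, -0.005, -0.0, -0.001, 0.001], 'joint_efforts': [0.0, -39.491, -37.136, -0.0, 0.004, 0.0], 'tool_pos': [0.277, 0.56, 0.23], 'tool_rot': [-0.0, 0.228, 0.974, -0.001], 'contact_force': [0.079, -0.364, -0.412], 'ft_torque': [-0.048, 0.03, 0.024], 'grasp_force': 0.0, 'gripper_width': 0.998}
```

View pics/top0.png

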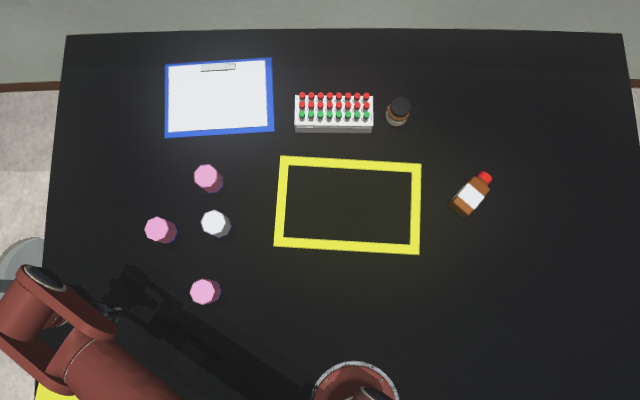

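View pics/side0.png

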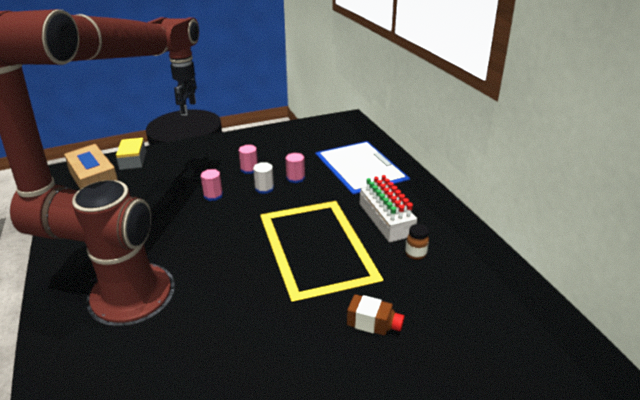

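The top view shows the white beaker at (215,222) among three pink decoys, the bay in the middle (275–421, 157–254), and the bottle at (471,194) with its cap up and to the right. The rack is at (333,112) and the jar at (398,111). The side view agrees.

```bash
cat > fit.py <<'E'
from h import *
from scipy.optimize import minimize
def octa(af,z):
    a=np.radians(22.5+45*np.arange(8));r=af/2/np.cos(np.pi/8);return np.c_[r*np.cos(a),r*np.sin(a),0*a+z]
BK=np.r_[octa(.058,0),octa(.058,.084)]
c=np.arange(24)*np.pi/12
BT=np.array([[x,y,z] for x in(-.028,.028) for y in(-.028,.028) for z in(0,.096)])
CAP=np.r_[np.c_[.019*np.cos(c),.019*np.sin(c),0*c+.1],np.c_[.019*np.cos(c),.019*np.sin(c),0*c+.128]]
def mask_of(d,hulls):
    m=np.zeros((1600,2560),np.uint8)
    for P in hulls:
        h=cv2.convexHull((proj(d,P)*4+1.5).astype(np.float32)).round().astype(np.int32); cv2.fillConvexPoly(m,h,1)
    return cv2.resize(m.astype(np.float32),(640,400),interpolation=cv2.INTER_AREA)
def fit(views,pose,x0,step,tail=None):
    f=lambda x:sum(np.abs(mask_of(d,pose(x))-m).sum()/m.sum() for d,m in views)
    r=min((minimize(f,x0+np.array([0,0,a]),method='Nelder-Mead',options=dict(initial_simplex=x0+np.array([0,0,a])+np.vstack([np.zeros(3),np.diag(step)]),maxiter=200)) for a in (tail or [0])),key=lambda r:r.fun)
    return r.x,r.fun
def blob(m,p):
    n,l=cv2.connectedComponents(m.astype(np.uint8)); return (l==l[p[1],p[0]]).astype(np.float32)
E
cat > m.py <<'E'
from fit import *
D={n:pickle.load(open(f'pics/{n}0.pkl','rb')) for n in('top','side')}
def ch(d): return [d['img'][...,i].astype(int) for i in range(3)]
def bm(d,p):
    r,g,b=ch(d); return blob(((r>70)&(abs(r-g)<25)&(abs(r-b)<30))|((b>90)&(b>r+30)&(g<110)),p)
def tm(d,p):
    r,g,b=ch(d); return blob((r>60)|((r>35)&(r>b+15)),p)
vb=[(D['top'],bm(D['top'],(215,222))),(D['side'],bm(D['side'],(263,175)))]
vt=[(D['top'],tm(D['top'],(471,194))),(D['side'],tm(D['side'],(370,315)))]
print([m.sum() for _,m in vb+vt])
g=onz(D['top'],[[213,222],[460,205],[484,180],[156+0,0]],.05);print(g)
def pb(x):
    P=BK.copy();P=P@R.from_euler('z',x[2]).as_matrix().T;P[:,2]=.084-P[:,2];return [P+[x[0],x[1],0]]
def pt(x):
    M=np.array([[0,0,1],[0,1,0],[-1,0,0.]]) # body z->world x
    M=R.from_euler('z',x[2]).as_matrix()@M
    return [Q@M.T+[x[0],x[1],.028] for Q in(BT,CAP)]
xb=fit(vb,pb,np.array([*g[0,:2],0]),[.01,.01,.2],[0,.25,.5]);print('beaker',xb)
yaw=np.arctan2(*(g[2]-g[1])[[1,0]])
xt=fit(vt,pt,np.array([*g[1,:2],yaw]),[.01,.01,.1],[-.15,0.,.15]);print('bottle foot,yaw',xt, 'deg',np.degrees(xt[0][2]))
d=D['top'];r,gg,b=ch(d);y=((r>120)&(gg>110)&(b<110)).astype(np.uint8)
cs,_=cv2.findContours(y,cv2.RETR_CCOMP,cv2.CHAIN_APPROX_NONE)
c=max((c for c in cs if 200<c[:,0,0].mean()<450 and 150<c[:,0,1].mean()<260),key=len)
q=cv2.boxPoints(cv2.minAreaRect(onz(d,c.reshape(-1,2),0)[:,:2].astype(np.float32)))
print('bay outer',np.round(q,3).tolist(),q.mean(0))
for k,(v,x,p) in {'b':(vb,xb,pb),'t':(vt,xt,pt)}.items():
    for (d,m),n in zip(v,('top','side')):
        yx=np.argwhere(m>0).mean(0).astype(int)
        im=d['img'][:,:,::-1].copy();e=mask_of(d,p(x[0]))
        t=np.hstack([im,np.dstack([im[...,0],(m*255).astype(np.uint8),(e*255).astype(np.uint8)])])
        s=lambda A:A[yx[0]-25:yx[0]+25,yx[1]-32:yx[1]+32]
        t=np.hstack([s(im),s(t[:,640:])]);cv2.imwrite(f'/tmp/{k}{n}.png',cv2.resize(t,None,fx=3,fy=3,interpolation=0))
I=[cv2.imread(f'/tmp/{k}{n}.png') for k in'bt' for n in('top','side')]
cv2.imwrite('pics/fit.png',np.vstack([np.hstack(I[:2]),np.hstack(I[2:])]))
E
python3 m.py
```

```text
[np.float32(621.0), np.float32(561.0), np.float32(1124.0), np.float32(1724.0)]
[[ 0.47376     0.36051258  0.05      ]
 [ 0.51390369 -0.28449263  0.05      ]
 [ 0.58063666 -0.35349631  0.05      ]
 [ 1.12410245  0.55509732  0.05      ]]
beaker (array([0.47139446, 0.35521841, 0.40250174]), np.float64(0.14893338084220886))
bottle foot,yaw (array([ 0.50477006, -0.28347287, -0.73217461]), np.float64(0.11215408891439438)) deg -41.950514760580276
bay outer [[0.3880000114440918, -0.1809999942779541], [0.6399999856948853, -0.1979999989271164], [0.6669999957084656, 0.19200000166893005], [0.41499999165534973, 0.20900000631809235]] [0.52751565 0.00564851]
```

View pics/fit.png

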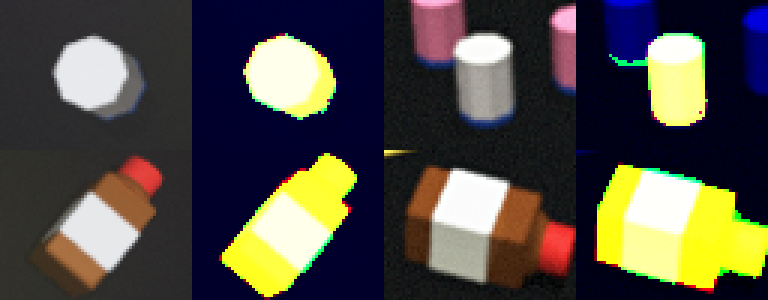

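The fit outlines match both objects. The pendant can only translate and roll a downward tool, so I'll grip each object off-centre, loosen the grip and let it pivot in the fingers against the bench. The beaker comes first.

```bash
cat > go.py <<'E'
import sys
from h import *
# go.py x y z yawdeg(of tool y axis)
t=np.array(list(map(float,sys.argv[1:4])));s=manip.state();q=s['tool_rot']
M=R.from_quat([q[1],q[2],q[3],q[0]]).as_matrix()
ya=np.degrees(np.arctan2(M[1,1],M[0,1]))
print('shift',np.round((t-s['tool_pos'])@M/.12,3),'yaw',round(ya,1), 'tilt',np.round(M[:,2],3))
if len(sys.argv)>4: print('roll',round(-(((float(sys.argv[4])-ya)+90)%180-90)/180,3))
E
python3 go.py 0.463 0.3586 0.18 68.06
```

```text
shift [-2.132 -0.813  0.419] yaw 63.7 tilt [-0.001 -0.002 -1.   ]
roll -0.024
```

```bash
python3 -m pendant '[[1,[-1,-0.4,0.1],-0.024],[1,[-1,-0.4,0.1],-0.024],[1,[-1,-0.4,0.1],-0.024]]'; python3 -m pendant '[[1,[-1,-0.4,0.3],0],[1,[-1,-0.4,0.3],0],[1,[-1,-0.4,0.3],0],[1,[-1,-0.4,0.3],0]]'; python3 go.py 0.463 0.3586 0.048 68.06
```

```text
time: 0.4
tool_pos: [0.3647, 0.4615, 0.2182]
tool_rot: [-0.0, 0.192, 0.981, -0.001]
contact_force: [1.1, 0.3, -0.2]
gripper_width: 1.003
grasp_force: 0.0
time: 0.8
tool_pos: [0.4582, 0.3709, 0.1807]
tool_rot: [-0.001, 0.193, 0.981, -0.002]
contact_force: [0.2, 0.7, -0.2]
gripper_width: 1.0
grasp_force: 0.0
shift [-0.077 -0.075  1.106] yaw 67.7 tilt [-0.003 -0.003 -1.   ]
roll -0.002
```

```bash
python3 -m pendant '[[1,[-0.08,-0.075,0.3],-0.002],[1,[-0.08,-0.075,0.6],-0.002],[1,[-0.08,-0.075,0.9],-0.002],[1,[-0.08,-0.075,1.0],-0.002],[1,[-0.08,-0.075,1.0],-0.002],[1,[-0.08,-0.075,1.0],-0.002]]'; python3 go.py 0.463 0.3586 0.048 68.06;python3 -c "
from h import *
grab('wrist','w1')"
```

```text
time: 1.4
tool_pos: [0.463, 0.3633, 0.0649]
tool_rot: [0.001, 0.188, 0.982, 0.001]
contact_force: [-0.2, 0.3, 0.9]
gripper_width: 1.003
grasp_force: 0.0
shift [-0.014 -0.037  0.141] yaw 68.4 tilt [ 0.002  0.001 -1.   ]
roll 0.002
```

View pics/w1.png

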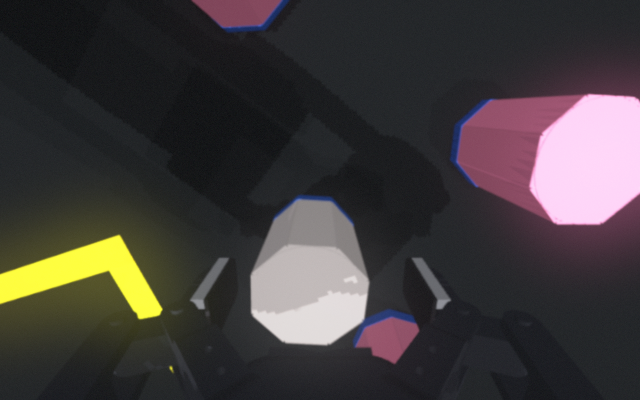

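The wrist view shows the beaker between the open fingers (250–368, finger midpoint 324), with its flats aligned to the pads. I'll finish the descent and close.

```bash
python3 -m pendant '[[1,[-0.015,-0.04,0.14],0],[1,[-0.015,-0.04,0.14],0],[0.5,[-0.015,-0.04,0.14],0],[0.5,[-0.015,-0.04,0.14],0],[0.5,[-0.015,-0.04,0.14],0],[0.5,[-0.015,-0.04,0.14],0],[0.5,[-0.015,-0.04,0.14],0]]'; python3 go.py 0.53 0.12 0.14 0; python3 -m pendant '[[0.5,[0,0,-0.1],0],[0.5,[0,0,-0.3],0],[0.66,[0,0,-0.3],0],[0.66,[0,0,-0.3],0]]'
```

```text
time: 2.15
tool_pos: [0.4636, 0.3582, 0.0486]
tool_rot: [0.001, 0.188, 0.982, 0.001]
contact_force: [-0.0, 0.4, 6.6]
gripper_width: 0.665
grasp_force: 64.2
shift [-1.249 -1.638 -0.764] yaw 68.3 tilt [ 0.003  0.002 -1.   ]
roll 0.38
time: 2.55
tool_pos: [0.4624, 0.3574, 0.0829]
tool_rot: [0.0, 0.188, 0.982, 0.0]
contact_force: [-0.0, 0.1, -1.6]
gripper_width: 0.672
grasp_force: 63.8
```

```bash
python3 -m pendant '[[0.5,[-0.3,-0.4,-0.4],0],[0.5,[-0.6,-0.8,-0.45],0],[0.5,[-0.6,-0.8,-0.45],0.05],[0.5,[-0.6,-0.8,-0.45],0.1],[0.5,[-0.6,-0.8,-0.45],0.1]]'; python3 go.py 0.53 0.12 0.11 0
```

```text
time: 3.05
tool_pos: [0.4934, 0.2403, 0.1354]
tool_rot: [-0.001, 0.34, 0.94, -0.0]
contact_force: [-0.4, 0.2, -1.1]
gripper_width: 0.669
grasp_force: 64.2
shift [-0.877 -0.574  0.211] yaw 50.2 tilt [-0.002 -0.    -1.   ]
roll 0.279
```

```bash
python3 -m pendant '[[0.5,[-0.4,-0.25,0],0.05],[0.5,[-0.877,-0.574,0.1],0.1],[0.5,[-0.877,-0.574,0.2],0.15],[0.5,[-0.877,-0.574,0.2],0.2],[0.5,[-0.877,-0.574,0.2],0.279],[0.5,[-0.877,-0.574,0.2],0.279],[0.5,[-0.877,-0.574,0.2],0.279],[0.5,[-0.877,-0.574,0.2],0.279],[0.5,[-0.877,-0.574,0.2],0.279]]'; python3 go.py 0.53 0.12 0.055 0;  python3 -m pendant '[[0.66,[0,0,0],0],[0.67,[0,0,0],0],[0.67,[0,0,0],0]]'
```

```text
time: 3.95
tool_pos: [0.5304, 0.1216, 0.1119]
tool_rot: [-0.0, 0.705, 0.709, -0.0]
contact_force: [0.3, 0.1, -1.7]
gripper_width: 0.674
grasp_force: 64.3
shift [-0.013 -0.003  0.475] yaw 0.3 tilt [-0.001 -0.    -1.   ]
roll 0.002
time: 4.25
tool_pos: [0.5308, 0.1213, 0.1125]
tool_rot: [0.0, 0.706, 0.708, 0.0]
contact_force: [0.7, 0.4, -1.7]
gripper_width: 0.677
grasp_force: 54.6
```

```bash
python3 -m pendant '[[0.67,[0,0,0.2],0],[0.67,[0,0,0.41],0],[0.67,[0,0,0.41],0],[0.672,[0,0,0.41],0],[0.672,[0,0,0.41],0]]' | grep -v rot; python3 -m pendant '[[0.675,[0,0,0],0],[0.675,[0,0,0],0]]' | tail -2;python3 -m pendant '[[0.678,[0,0,0],0],[0.678,[0,0,0],0]]'| tail -2; python3 -c "
from h import *
grab('side','s1');cv2.imwrite('pics/s1c.png',cv2.resize(cv2.imread('pics/s1.png')[100:340,180:500],None,fx=2,fy=2))"
```

```text
time: 4.75
tool_pos: [0.5319, 0.1213, 0.065]
contact_force: [-0.2, -0.1, 0.1]
gripper_width: 0.677
grasp_force: 46.9
gripper_width: 0.677
grasp_force: 35.8
gripper_width: 0.677
grasp_force: 25.6
```

View pics/s1c.png

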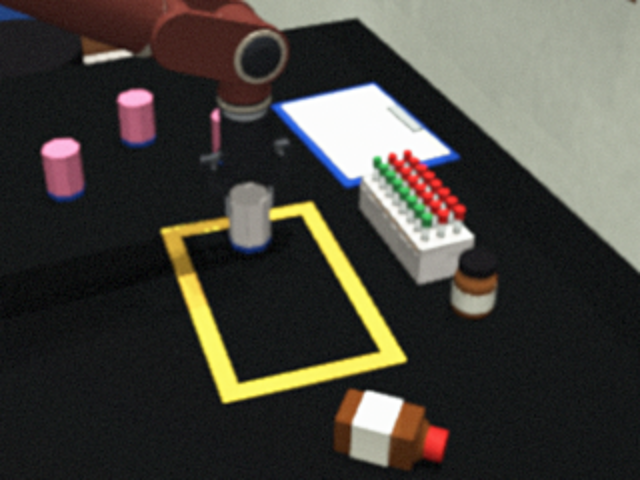

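The grip force can be tuned through the commanded opening, at about 3.6 N per 0.001. The crop shows the beaker held upright, mouth down, at (250,218), over the left end of the bay. I'll shift it to the middle, touch down, and drag it +y with a light grip so it tips.

```bash
python3 -m pendant '[[0.672,[-0.3,0,0],0],[0.672,[-0.66,0,0],0],[0.672,[-0.66,0,0.1],0],[0.677,[-0.66,0,0.15],0],[0.681,[-0.66,0,0.15],0]]' | grep -v rot; python3 -m pendant '[[0.682,[0.08,0,0.0],0],[0.682,[0.16,0,0],0],[0.682,[0.24,0,0],0],[0.682,[0.3,0,0.0],0]]' |grep -v rot; python3 -c "
from h import *
grab('side','s2');cv2.imwrite('pics/s2c.png',cv2.resize(cv2.imread('pics/s2.png')[150:300,200:400],None,fx=2,fy=2))"
```

```text
time: 5.7
tool_pos: [0.5323, 0.0412, 0.0477]
contact_force: [-3.6, -4.1, 11.6]
gripper_width: 0.68
grasp_force: 15.5
time: 6.1
tool_pos: [0.5305, 0.0794, 0.045]
contact_force: [0.4, -0.3, -0.2]
gripper_width: 0.684
grasp_force: 2.7
```

View pics/s2c.png

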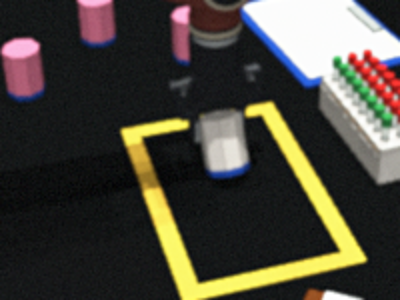

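The beaker is tilting: its top leans away from its blue rim at (225,172) in the crop. I'll continue along the arc down to the bench.

```bash
python3 -m pendant '[[0.682,[0.1,0,0.03],0],[0.682,[0.2,0,0.07],0],[0.682,[0.29,0,0.13],0],[0.682,[0.37,0,0.19],0],[0.682,[0.43,0,0.26],0],[0.682,[0.47,0,0.32],0],[0.682,[0.48,0,0.33],0]]' |grep -v rot; python3 -c "
from h import *
grab('side','s3');cv2.imwrite('pics/s3c.png',cv2.resize(cv2.imread('pics/s3.png')[150:300,200:400],None,fx=2,fy=2))"
```

```text
time: 6.85
tool_pos: [0.529, 0.1359, 0.0035]
contact_force: [-0.9, -0.0, -1.2]
gripper_width: 0.683
grasp_force: 0.0
```

View pics/s3c.png

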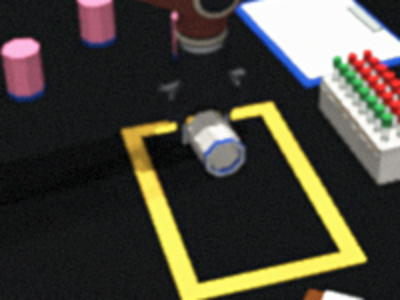

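The beaker is lying down with its mouth toward −y, blue rim at (223,156) in the crop. I'll locate the rim numerically, with the gripper opening at the same time.

```bash
python3 -m pendant '[[0.75,[0,0,0],0],[0.9,[0,0,0],0],[1,[0,0,0],0],[1,[0,0,0],0]]' |tail -2; cat > rim.py <<'E'
import sys
from h import *
d=grab('side',sys.argv[1]);r,g,b=[d['img'][...,i].astype(int) for i in range(3)]
m=(b>r+25)&(b>g+20); m[:150]=0;m[310:]=0;m[:,:270]=0;m[:,345:]=0
yx=np.argwhere(m);print(len(yx),yx.min(0),yx.max(0))
px=cv2.minEnclosingCircle(yx[:,::-1].astype(np.float32))[0];el=cv2.fitEllipse(cv2.convexHull(yx[:,::-1].astype(np.int32)))
print(el);print('rim centre',onz(d,[px,el[0]],.029))
E
python3 rim.py s4
```

```text
gripper_width: 0.999
grasp_force: 0.0
328 [150 286] [236 344]
((314.1346130371094, 191.61257934570312), (60.560997009277344, 86.34114837646484), 7.128180980682373)
rim centre [[0.61951805 0.21352651 0.029     ]
 [0.60628705 0.22765125 0.029     ]]
```

```bash
python3 - <<'E'
from h import *
d=pickle.load(open('pics/s4.pkl','rb'));r,g,b=[d['img'][...,i].astype(int) for i in range(3)]
m=(b>r+25)&(b>g+20);m[:205]=0;m[250:]=0;m[:,:290]=0;m[:,335:]=0
yx=np.argwhere(m);print(len(yx),yx.min(0),yx.max(0))
el=cv2.fitEllipse(cv2.convexHull(yx[:,::-1].astype(np.int32)));print(el,onz(d,[el[0]],.029), d['state']['tool_pos'])
E
```

```text
99 [219 302] [236 321]
((311.86566162109375, 227.059814453125), (16.810522079467773, 20.529211044311523), 65.84463500976562) [[0.53301957 0.05286925 0.029     ]] [0.5310407  0.13542307 0.00607412]
```

```bash
python3 -m pendant '[[1,[-0.2,0,0],0],[1,[-0.4,0,0],0],[1,[-0.57,0,0],0],[1,[-0.57,0,0],0],[0.7,[-0.57,0,0],0],[0.67,[-0.57,0,0],0],[0.675,[-0.57,0,0],0],[0.679,[-0.57,0,0],0]]' |grep -v rot;  python3 -m pendant '[[0.681,[0,0,-0.1],0],[0.681,[0,0,-0.2],0],[0.681,[0,0,-0.3],0],[0.681,[0,0,-0.4],0],[0.681,[0,0,-0.5],0],[0.681,[0,0,-0.6],0],[0.681,[0,0,-0.6],0]]' |grep -v rot; python3 -c "
from h import *
grab('side','s5');cv2.imwrite('pics/s5c.png',cv2.resize(cv2.imread('pics/s5.png')[130:300,220:420],None,fx=3,fy=3))"
```

```text
time: 8.15
tool_pos: [0.5309, 0.0679, 0.0058]
contact_force: [-0.0, -0.9, 1.5]
gripper_width: 0.68
grasp_force: 11.6
time: 8.85
tool_pos: [0.5326, 0.0672, 0.0805]
contact_force: [0.2, -0.3, -0.1]
gripper_width: 0.681
grasp_force: 0.0
```

View pics/s5c.png

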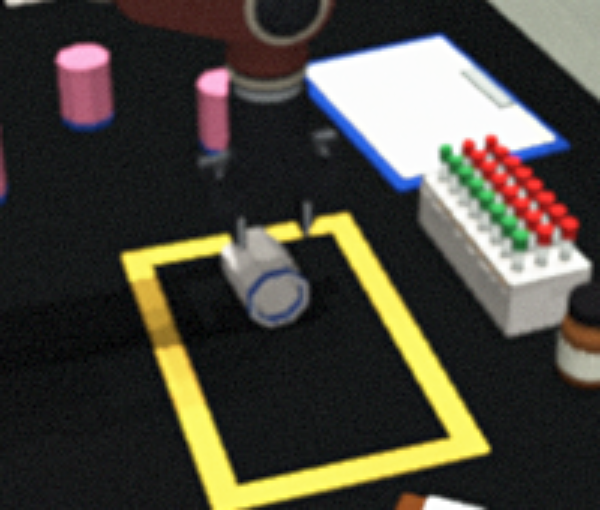

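The beaker slipped out because the grip was too loose. It's still lying in place, rim at (277,294) in the crop. I'll regrip a little firmer.

```bash
python3 -m pendant '[[0.9,[0,0,0.3],0],[0.9,[0,0,0.62],0],[0.8,[0,0,0.62],0],[0.7,[0,0,0.62],0],[0.67,[0,0,0.62],0],[0.675,[0,0,0.62],0],[0.677,[0,0,0.62],0],[0.677,[0,0,0.62],0]]' |grep -v rot;  python3 -m pendant '[[0.677,[0,0,-0.06],0],[0.677,[0,0,-0.12],0],[0.677,[0,0,-0.18],0],[0.677,[0,0,-0.24],0],[0.677,[0,0,-0.30],0],[0.677,[0,0,-0.36],0],[0.677,[0,0,-0.42],0],[0.677,[0,0,-0.42],0]]' |grep -v rot; python3 - <<'E'
from h import *
d=grab('side','s6');r,g,b=[d['img'][...,i].astype(int) for i in range(3)]
m=(b>r+25)&(b>g+20);m[:190]=0;m[250:]=0;m[:,:280]=0;m[:,335:]=0
yx=np.argwhere(m);print(len(yx),yx.min(0),yx.max(0))
w=(r>80)&(abs(r-g)<25)&(abs(r-b)<30);w[:185]=0;w[260:]=0;w[:,:290]=0;w[:,330:]=0
yx=np.argwhere(w);print(len(yx),yx.min(0),yx.max(0),yx.mean(0))
E
```

```text
time: 9.7
tool_pos: [0.5316, 0.0672, 0.0043]
contact_force: [0.5, -0.2, -1.7]
gripper_width: 0.679
grasp_force: 14.0
time: 10.5
tool_pos: [0.5319, 0.0672, 0.0552]
contact_force: [0.4, 0.8, -0.9]
gripper_width: 0.672
grasp_force: 14.1
79 [204 302] [222 321]
399 [189 290] [223 323] [210.17794486 310.10526316]
```

```bash
cat > rim.py <<'E'
from h import *
d=grab('side','s7');r,g,b=[d['img'][...,i].astype(int) for i in range(3)]
m=(b>r+25)&(b>g+20);m[:185]=0;m[250:]=0;m[:,:280]=0;m[:,335:]=0
yx=np.argwhere(m);print('rim',len(yx),yx.min(0),yx.max(0),manip.state()['grasp_force'])
E
python3 -m pendant '[[0.679,[0,0,0],0],[0.679,[0,0,0],0]]' |tail -2; python3 rim.py
python3 -m pendant '[[0.680,[0,0,0],0],[0.680,[0,0,0],0]]' |tail -2; python3 rim.py
```

```text
gripper_width: 0.678
grasp_force: 5.3
rim 75 [205 302] [223 320] 5.271739661693573
gripper_width: 0.68
grasp_force: 2.1
rim 19 [201 302] [220 320] 1.8778711929917336
```

```bash
python3 -m pendant '[[0.6795,[0,0,0],0],[0.6795,[0,0,0],0],[0.679,[0,0,0],0]]' |tail -2; python3 rim.py; python3 -c "
import cv2
cv2.imwrite('pics/s7c.png',cv2.resize(cv2.imread('pics/s7.png')[130:300,220:420],None,fx=3,fy=3))"
```

```text
gripper_width: 0.678
grasp_force: 0.5
rim 100 [206 301] [219 321] 0.476145395077765
```

View pics/s7c.png

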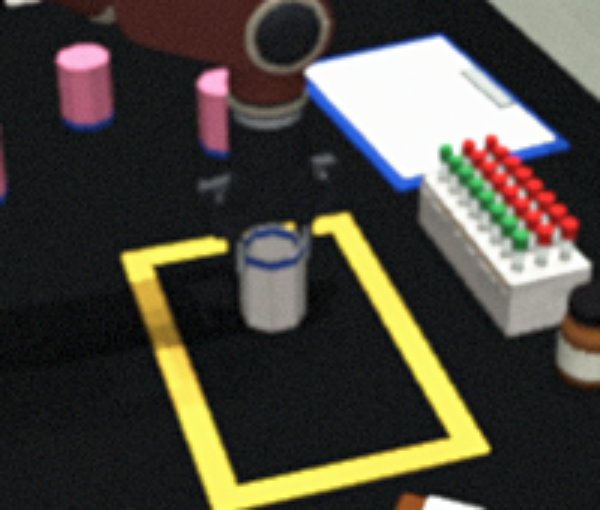

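The beaker now hangs mouth-up, rim at (275,245) in the crop. I'll hold it firmly, lower it until it touches, and check the force.

```bash
python3 -m pendant '[[0.675,[0,0,0],0],[0.67,[0,0,0.015],0],[0.67,[0,0,0.015],0]]' |grep -v rot; python3 -m pendant '[[0.67,[0,0,0.03],0],[0.67,[0,0,0.03],0]]' |grep -v rot; 
```

```text
time: 11.7
tool_pos: [0.5311, 0.0674, 0.0538]
contact_force: [-5.3, 0.8, 10.4]
gripper_width: 0.676
grasp_force: 22.7
time: 11.9
tool_pos: [0.5315, 0.0676, 0.0532]
contact_force: [-14.0, 0.5, 27.8]
gripper_width: 0.677
grasp_force: 25.1
```

```bash
python3 -m pendant '[[0.675,[0,0,-0.025],0],[0.69,[0,0,-0.025],0],[0.8,[0,0,-0.025],0],[1,[0,0,-0.025],0],[1,[0,0,-0.025],0],[1,[0,0,-0.4],0],[1,[0,0,-0.8],0],[1,[0,0,-0.8],0]]' |grep -v rot; python3 go.py 0.587 -0.357 0.14 48.05; python3 rim.py
```

```text
time: 12.7
tool_pos: [0.5358, 0.0672, 0.1523]
contact_force: [-0.3, 0.4, 1.1]
gripper_width: 0.998
grasp_force: 0.0
shift [-3.536  0.418  0.109] yaw 0.1 tilt [ 0.014 -0.    -1.   ]
roll -0.266
rim 106 [206 300] [219 321] 0.0
```

```bash
python3 -m pendant '[[1,[-0.4,0,0],0],[1,[-0.8,0,0],-0.04],[1,[-1,0,0],-0.08],[1,[-1,0.1,0],-0.12],[1,[-1,0.1,0],-0.16]]' |tail -1;python3 -m pendant '[[1,[-0.4,0.1,0],-0.04],[1,[-0.8,0.2,0],-0.09],[1,[-1,0.2,0],-0.1],[1,[-1,0.2,0],-0.1]]'|tail -1; python3 go.py 0.5719 -0.3437 0.14 48.05
```

```text
grasp_force: 0.0
grasp_force: 0.0
shift [-0.807 -1.473  0.018] yaw 46.8 tilt [-0.002  0.    -1.   ]
roll -0.007
```

```bash
python3 -m pendant '[[1,[-0.2,-0.35,0],0],[1,[-0.4,-0.7,0],-0.007],[1,[-0.55,-1,0],-0.007],[1,[-0.55,-1,0],-0.007],[1,[-0.55,-1,0],-0.007]]'|tail -1; python3 go.py 0.5719 -0.3437 0.09 48.05
```

```text
grasp_force: 0.0
shift [-0.27  -0.49   0.439] yaw 48.1 tilt [-0.002  0.002 -1.   ]
roll 0.0
```

```bash
python3 -m pendant '[[1,[-0.14,-0.25,0],0],[1,[-0.27,-0.49,0],0],[1,[-0.27,-0.49,0],0],[1,[-0.27,-0.49,0.2],0],[1,[-0.27,-0.49,0.43],0],[1,[-0.27,-0.49,0.43],0]]'|grep -v rot; python3 go.py 0.5719 -0.3437 0.005 48.05; python3 -c "
from h import *
grab('wrist','w2')"
```

```text
time: 14.75
tool_pos: [0.5709, -0.34, 0.0871]
contact_force: [-0.6, 0.2, -0.4]
gripper_width: 1.002
grasp_force: 0.0
shift [-0.033 -0.017  0.684] yaw 48.3 tilt [-0.008  0.007 -1.   ]
roll 0.001
```

View pics/w2.png

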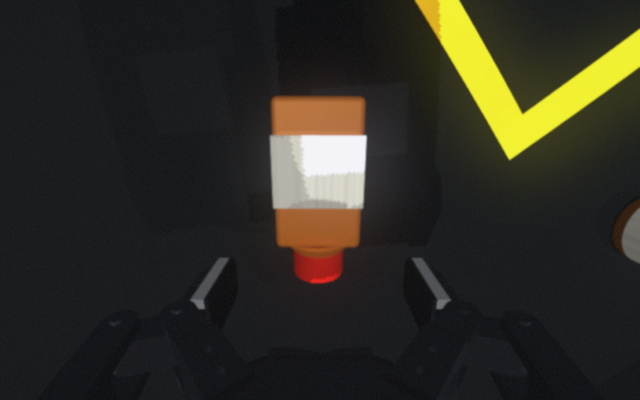

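The wrist view shows the bottle aligned and centred (270–365 across). The foot's top edge is at row 97, the shoulder edge at row 245, and the red cap reaches row 280. I'll compute its position along the axis.

```bash
python3 - <<'E'
from h import *
d=pickle.load(open('pics/w2.pkl','rb'))
P=onz(d,[[318,97],[318,245],[272,97],[365,97],[277,245],[360,245]],.056);u=np.array([.7437,-.6685]);n=np.array([.6685,.7437])
t=np.array(d['state']['tool_pos']);print(P.round(4),((P[:,:2]-t[:2])@u).round(4),((P[:,:2]-t[:2])@n).round(4))
E
```

```text
[[ 0.5064 -0.2831  0.056 ]
 [ 0.5746 -0.3443  0.056 ]
 [ 0.489  -0.3025  0.056 ]
 [ 0.5241 -0.2631  0.056 ]
 [ 0.5567 -0.3644  0.056 ]
 [ 0.5931 -0.3237  0.056 ]] [-0.086   0.0056 -0.086  -0.0862  0.0057  0.0055] [-0.0008 -0.0007 -0.0269  0.0259 -0.0277  0.027 ]
```

```bash
python3 -m pendant '[[1,[-0.02,-0.005,0.3],0],[1,[-0.02,-0.005,0.6],0],[1,[-0.02,-0.005,0.68],0],[1,[-0.02,-0.005,0.68],0],[0.6,[-0.02,-0.005,0.68],0],[0.6,[-0.02,-0.005,0.68],0],[0.6,[-0.02,-0.005,0.68],0],[0.6,[-0.02,-0.005,0.68],0],[0.6,[-0.02,-0.005,0.68],0]]'|grep -v rot; python3 -m pendant '[[0.6,[0,0,-0.2],0],[0.6,[0,0,-0.5],0],[0.6,[0,0,-0.8],0],[0.6,[0,0,-0.8],0],[0.6,[0,0,-0.8],0]]'|grep -v rot;python3 go.py 0.52 -0.09 0.1 0
```

```text
time: 15.7
tool_pos: [0.5767, -0.3477, 0.0144]
contact_force: [0.5, 0.5, 5.4]
gripper_width: 0.647
grasp_force: 64.1
time: 16.2
tool_pos: [0.575, -0.3467, 0.1081]
contact_force: [0.4, 0.0, -2.9]
gripper_width: 0.646
grasp_force: 64.5
shift [1.769 1.288 0.064] yaw 48.2 tilt [ 0.002 -0.001 -1.   ]
roll 0.268
```

```bash
python3 -m pendant '[[0.6,[0.3,0.2,-0.2],0],[0.6,[0.6,0.4,-0.2],0.04],[0.6,[0.9,0.65,-0.2],0.08],[0.6,[0.9,0.65,-0.2],0.12],[0.6,[0.9,0.65,-0.2],0.12]]'|grep -v rot; python3 go.py 0.52 -0.088 0.1 0
```

```text
time: 16.7
tool_pos: [0.5445, -0.2142, 0.1281]
contact_force: [-0.5, -0.7, -2.3]
gripper_width: 0.641
grasp_force: 64.6
shift [1.03  0.291 0.237] yaw 26.7 tilt [-0.004  0.002 -1.   ]
roll 0.148
```

```bash
python3 -m pendant '[[0.6,[0.4,0.1,0],0.04],[0.6,[0.8,0.2,0],0.08],[0.6,[1,0.29,0],0.12],[0.6,[1,0.29,0.2],0.148],[0.6,[1,0.29,0.38],0.148],[0.6,[1,0.29,0.38],0.148],[0.63,[1,0.29,0.38],0.148],[0.638,[1,0.29,0.38],0.148],[0.638,[1,0.29,0.38],0.148]]'|grep -v rot; cat > cap.py <<'E'
from h import *
d=grab('side','c');r,g,b=[d['img'][...,i].astype(int) for i in range(3)]
m=(r>110)&(g<70)&(b<70);m[:190]=0;m[360:]=0;m[:,:250]=0;m[:,356:]=0
yx=np.argwhere(m)
if len(yx): print('cap',len(yx),yx.min(0),yx.max(0),yx.mean(0).round(1))
w=(r>45)&(r>b+20)&(g<r-15)&(r<190)&(g>25);w[:195]=0;w[360:]=0;w[:,:290]=0;w[:,356:]=0
w&=~((r>120)&(g>110)); yx=np.argwhere(w)
if len(yx): print('amber',len(yx),np.percentile(yx,[3,97],axis=0).tolist(),yx.mean(0).round(1))
s=manip.state();print(np.round(s['tool_pos'],4),s['contact_force'],s['gripper_width'],s['grasp_force'])
E
python3 cap.py; python3 go.py 0.52 -0.088 0.082 0
```

```text
time: 17.6
tool_pos: [0.5246, -0.094, 0.0868]
contact_force: [0.7, 0.1, -2.7]
gripper_width: 0.647
grasp_force: 64.5
cap 213 [224 321] [250 339] [241.6 331.1]
amber 440 [[223.0, 297.17], [295.83, 338.0]] [241.9 327.7]
[ 0.5246 -0.0939  0.0868] [-0.58372088 -0.58890817 -2.24287481] 0.6478319261213571 64.53101634979248
shift [ 0.049 -0.038  0.04 ] yaw -0.1 tilt [ 0.002 -0.001 -1.   ]
roll -0.0
```

```bash
for o in 1; do python3 -m pendant '[[0.646,[0,0,0],0],[0.646,[0,0,0],0]]' |tail -2; python3 -m pendant '[[0.649,[0,0,0],0],[0.649,[0,0,0],0]]' |tail -2; python3 -m pendant '[[0.651,[0,0,0],0],[0.651,[0,0,0],0]]' |tail -2; done; python3 cap.py
```

```text
gripper_width: 0.651
grasp_force: 49.5
gripper_width: 0.648
grasp_force: 34.3
gripper_width: 0.654
grasp_force: 24.1
cap 207 [229 320] [250 338] [242.1 330.5]
amber 442 [[222.23, 295.23], [289.77, 337.77]] [242.  327.2]
[ 0.5237 -0.0933  0.0855] [ 0.08674737 -1.0642143  -1.86536895] 0.6523325174700625 24.085711240768433
```

```bash
python3 -m pendant '[[0.653,[0,0,0],0],[0.653,[0,0,0],0]]' |tail -1; python3 cap.py; python3 -m pendant '[[0.654,[0,0,0],0],[0.654,[0,0,0],0]]' |tail -1; python3 cap.py
```

```text
grasp_force: 13.9
cap 208 [227 320] [250 338] [242.  330.6]
amber 442 [[222.0, 296.23], [296.77, 337.77]] [242.1 327. ]
[ 0.5237 -0.0933  0.0855] [-0.14534112  0.61640727 -1.46598454] 0.6511246802465598 13.886764347553253
grasp_force: 8.8
cap 207 [227 321] [250 338] [242.  330.7]
amber 435 [[223.0, 297.0], [290.0, 337.97999999999996]] [241.7 327.2]
[ 0.5237 -0.0933  0.0855] [ 1.34001444  0.01021721 -2.46677269] 0.6535684677257312 8.812150955200195
```

```bash
python3 -m pendant '[[0.6546,[0,0,0],0],[0.6546,[0,0,0],0]]' |tail -1; python3 cap.py; python3 -m pendant '[[0.655,[0,0,0],0],[0.655,[0,0,0],0]]' |tail -1; python3 cap.py
```

```text
grasp_force: 4.9
cap 223 [229 320] [249 339] [241.6 330.6]
amber 427 [[225.0, 295.78], [296.21999999999997, 339.0]] [243.3 326.9]
[ 0.5237 -0.0933  0.0856] [-0.31179464  0.78710758 -2.63890945] 0.6506925853689808 4.179198145866394
grasp_force: 1.8
cap 199 [228 323] [247 339] [235.7 330.1]
amber 530 [[228.87, 298.0], [288.0, 339.13]] [245.4 327.1]
[ 0.5239 -0.0934  0.0858] [-0.40339512 -0.55293536 -0.30497432] 0.6519702068226535 1.869658436626196
```

```bash
python3 -m pendant '[[0.6548,[0,0,0],0]]' |tail -1; python3 cap.py; python3 -m pendant '[[0.6548,[0,0,0],0],[0.6545,[0,0,0],0]]' |tail -1; python3 cap.py
```

```text
grasp_force: 1.9
cap 201 [228 323] [247 339] [235.7 330.1]
amber 527 [[229.0, 298.78], [289.0, 340.0]] [245.6 327.1]
[ 0.5239 -0.0934  0.0858] [0.30030232 0.09974924 0.01873064] 0.6532980929353593 1.9134006276726723
grasp_force: 2.3
cap 204 [228 323] [251 339] [236.  330.1]
amber 521 [[229.0, 297.0], [290.0, 339.4]] [246.1 326.7]
[ 0.5239 -0.0934  0.0858] [-0.06910379 -0.11953889  0.57250839] 0.6545843125147457 2.3329974710941315
```

```bash
cat > tilt.py <<'E'
from fit import *
d=pickle.load(open('pics/c.pkl','rb'));x0=d['state']['tool_pos'][0]
r,g,b=[d['img'][...,i].astype(int) for i in range(3)]
m=((r>110)&(g<70)&(b<70));m[:190]=0;m[360:]=0;m[:,:250]=0;m[:,356:]=0
lab=((r>45)&(r>b+20)&(g<r-15)&~((r>120)&(g>110)))|((r>110)&(abs(r-g)<40)&(abs(r-b)<60))
lab[:215]=0;lab[310:]=0;lab[:,:295]=0;lab[:,350:]=0
M=cv2.morphologyEx((m|lab).astype(np.uint8),cv2.MORPH_OPEN,np.ones((3,3)));M=blob(M,(330,236))
print('mask',M.sum(),np.argwhere(M>0).min(0),np.argwhere(M>0).max(0))
# tilt a: 90 = lying with cap to -y, 0 = upright ; x=[y_foot, z_foot, a]
def p(x):
    A=R.from_euler('x',x[2]).as_matrix();return [Q@A.T+[x0,x[0],x[1]] for Q in (BT,CAP)]
from scipy.optimize import minimize
best=[]
for a in (0,.3,.6,.9,1.2,1.5):
    s=np.array([-.06,.02,a]);f=lambda x:np.abs(mask_of(d,p(x))-M).sum()/M.sum()
    q=minimize(f,s,method='Nelder-Mead',options=dict(initial_simplex=s+np.vstack([np.zeros(3),np.diag([.02,.02,.2])]),maxiter=150))
    low=min(P[:,2].min() for P in p(q.x));print(a,q.fun.round(3),q.x[:2].round(4),np.degrees(q.x[2]).round(1),'lowest z',low.round(4))
E
python3 tilt.py
```

```text
mask 696.0 [227 311] [262 340]
0 0.263 [-0.0537  0.0186] 29.4 lowest z 0.0049
0.3 0.262 [-0.0534  0.019 ] 29.4 lowest z 0.0052
0.6 0.263 [-0.0543  0.02  ] 30.0 lowest z 0.006
0.9 0.263 [-0.0534  0.0181] 29.2 lowest z 0.0045
1.2 0.417 [-0.0343  0.0305] 57.3 lowest z 0.0069
1.5 0.418 [-0.0343  0.0326] 58.4 lowest z 0.0088
```

The fit puts the bottle at about 29° of tilt with its foot corner on the bench. I'll move the grip +y over that corner to bring it upright.

```bash
python3 -m pendant '[[0.6543,[0.06,0,0.0],0],[0.6543,[0.12,0,0.01],0],[0.6543,[0.18,0,0.02],0],[0.6543,[0.24,0,0.03],0],[0.6543,[0.3,0,0.04],0],[0.6543,[0.3,0,0.04],0]]'|grep -v rot; python3 cap.py; python3 tilt.py | head -3
```

```text
time: 20.3
tool_pos: [0.5236, -0.056, 0.0803]
contact_force: [0.5, 0.7, 1.8]
gripper_width: 0.654
grasp_force: 3.2
cap 174 [218 316] [240 331] [224.8 323.3]
amber 595 [[218.0, 311.82], [263.0, 334.0]] [237.9 323.3]
[ 0.5237 -0.0565  0.0804] [1.13740162 0.64717114 1.88846107] 0.6553004208363827 3.2122714072465897
mask 1016.0 [217 301] [263 336]
0 0.217 [-0.0487  0.0067] 6.8 lowest z 0.0034
0.3 0.22 [-0.0491  0.0065] 6.4 lowest z 0.0034
```

```bash
python3 -m pendant '[[0.6543,[0.05,0,0.01],0],[0.6543,[0.1,0,0.03],0],[0.6543,[0.1,0,0.05],0],[0.6543,[0.1,0,0.06],0]]'|grep -v rot; python3 cap.py; python3 tilt.py | head -3
```

```text
time: 20.75
tool_pos: [0.5238, -0.0453, 0.0737]
contact_force: [-1.2, 0.6, 6.3]
gripper_width: 0.654
grasp_force: 4.3
cap 167 [217 315] [242 331] [224.3 322. ]
amber 581 [[218.0, 311.0], [263.0, 333.6]] [238.1 322.2]
[ 0.5238 -0.0453  0.0736] [-0.86185937  0.44881071  4.22398751] 0.6542018943590922 4.200127311050892
mask 1025.0 [216 301] [263 335]
0 0.201 [-0.0472  0.0042] 3.9 lowest z 0.0022
0.3 0.2 [-0.0486  0.0042] 3.2 lowest z 0.0026
```

```bash
python3 -m pendant '[[0.656,[0,0,-0.02],0],[0.67,[0,0,-0.02],0],[0.8,[0,0,-0.02],0],[1,[0,0,-0.02],0],[1,[0,0,-0.02],0],[1,[0,0,-0.3],0],[1,[0,0,-0.7],0],[1,[0,0,-1],0],[1,[0,0,-1],0]]'|grep -v rot; python3 -m pendant '[[1,[-0.3,0,-0.2],0],[1,[-0.6,0,-0.4],0],[1,[-1,0,-0.4],0],[1,[-1,0,-0.4],0],[1,[-1,0,-0.4],0]]'|grep -v rot;python3 -m pendant '[[1,[-0.4,0,0],0],[1,[-0.8,0,0],0],[1,[-1,0,0],0],[1,[-1,0,0],0],[1,[-1,0,0],0]]'|grep -v rot; python3 cap.py; python3 tilt.py; python3 rim.py; python3 - <<'E'
from h import *
d=grab('top','t9')
def mk(im): 
    r,g,b=[im[...,i].astype(int) for i in range(3)];return r,g,b
a=pickle.load(open('pics/top0.pkl','rb'))
D=np.abs(a['img'].astype(int)-d['img'].astype(int)).max(2)
print('rack/jar diff',(D[90:136,290:378]>40).sum(),(D[95:130,383:412]>40).sum())
r,g,b=mk(d['img']);m=(r>110)&(g<70)&(b<70);m[:140]=0
yx=np.argwhere(m[:,270:430])+[0,270];print('cap',len(yx),onz(d,[yx.mean(0)[::-1]],.12) if len(yx) else 0)
w=(r>90)&(abs(r-g)<25)&(abs(r-b)<30);w[:160]=0;w[255:]=0;w[:,:270]=0;w[:,:425]=w[:,:425];w[:,425:]=0
yx=np.argwhere(w);print('white',len(yx),yx.min(0),yx.max(0),onz(d,[yx.mean(0)[::-1]],.06))
E
```

```text
time: 21.7
tool_pos: [0.5274, -0.0461, 0.2008]
contact_force: [0.4, -0.4, 0.7]
gripper_width: 1.0
grasp_force: 0.0
time: 22.2
tool_pos: [0.523, -0.1659, 0.2403]
contact_force: [-0.0, 0.4, -0.5]
gripper_width: 1.003
grasp_force: 0.0
time: 22.7
tool_pos: [0.5234, -0.284, 0.2403]
contact_force: [0.2, 0.8, -0.7]
gripper_width: 0.997
grasp_force: 0.0
cap 108 [215 315] [243 334] [224.9 322.6]
amber 501 [[220.0, 297.0], [297.0, 334.0]] [245.8 321.4]
[ 0.5235 -0.2836  0.2406] [-0.0315937   0.27953658  0.02398245] 0.9981004717882582 0.0
mask 1153.0 [215 300] [263 335]
0 0.294 [-0.0502  0.0043] -1.1 lowest z 0.0038
0.3 0.296 [-0.0516  0.0055] -1.9 lowest z 0.0046
0.6 0.296 [-0.0498  0.0048] -0.8 lowest z 0.0044
0.9 0.555 [-0.0241 -0.0089] 36.7 lowest z -0.0257
1.2 0.32 [0.0243 0.0604] 95.7 lowest z 0.023
1.5 0.307 [0.0169 0.0684] 100.4 lowest z 0.0236
rim 86 [206 300] [219 321] 0.0
rack/jar diff 0 0
cap 706 [[ 0.1344823  -0.11020204  0.12      ]]
white 582 [186 317] [214 381] [[0.52651545 0.04484128 0.06      ]]
```

```bash
python3 - <<'E'
from h import *
d=pickle.load(open('pics/t9.pkl','rb'))
r,g,b=[d['img'][...,i].astype(int) for i in range(3)];m=(r>110)&(g<70)&(b<70);m[:150]=0;m[260:]=0;m[:,:270]=0;m[:,430:]=0
yx=np.argwhere(m);print('cap',len(yx),np.ptp(yx,axis=0),onz(d,[yx.mean(0)[::-1]],.128))
bl=(b>r+25)&(b>g+20);bl[:150]=0;bl[260:]=0;bl[:,:270]=0;bl[:,430:]=0
yx=np.argwhere(bl);print('rim',len(yx),np.ptp(yx,axis=0),onz(d,[(yx.min(0)+yx.max(0))[::-1]/2],.084))
E
```

```text
cap 21 [16 11] [[ 0.51261962 -0.03741584  0.128     ]]
rim 37 [21 23] [[0.52752042 0.06093101 0.084     ]]
```

```bash
python3 -c "
from plant import manip
print(manip.job_done())"
```

```text
the job is handed in; nothing more can be done
None
```

Job handed in at about 23 s of the 69 s: by the final camera measurements the beaker stands mouth-up and the bottle upright on its foot, both inside the yellow tape, with no change in the rack and jar areas of the top view; the handover call gave no verdict.

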